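# Refit the soft rubber foot of a desk riser

## Robot

A 6-joint arm with a two-finger parallel gripper is mounted at the origin on a cart in front of the work surface, level with it; the furniture and walls round the work are solid. World frame = base frame: x ahead of the robot, y to its left, z up, the work surface at z = 0. Lengths are in m, angles in degrees, forces in N, time in s.
With the tool pointing down it reaches from about 0.35 to 0.875 m from the base axis. Payload 4.2 kg.
Tool frame: the origin (TCP) lies midway between the tips of the shut fingers; the grasp point (between the pads) lies 19 mm behind it; z points along the fingers, y is the line along which they close (so a half turn about z gives the same grasp; the last joint's range is limited). The gripper opens to 87 mm and grips with 3 to 60 N. Pads are 19 mm wide; open, the fingers measure 117 mm over their backs; the gripper's body (75 mm by 190 mm) begins 51 mm behind the grasp point.
Start: joints at [-52.506, 22.042, 0.453, 0, -68.411, -14.817], TCP at [0.241, -0.577, 0.197] pointing down, gripper open.
Joint ranges: [-179.83, 179.83], [-69.29, 118.12], [-61.27, 80.66], [-181.25, 117.63], [-171.15, -9.14], [-177.46, 177.46]. Speed limits (degrees/s): [159.86, 159.86, 180, 180, 180, 180].

## Interface

Orientations are given as a 3x3 rotation matrix whose columns are the frame's x, y, z axes.
In Python, from station import sense, capture, finish_job, silhouettes, landmark_of gives the robot as it stands.
- The arm moves only by the tool step_arm, never from a script. Its arguments are lists of equal length, an entry for each row: "linear": the shift along the tool's x, y, z in mm, a list of three; "delta_rot": the turn, a rotation vector about the tool's x, y, z in rad, a list of three; "grip": the finger opening in mm, from 0 to 87. A call has 1 to 10 rows; each row shifts and turns the commanded pose from where the row before left it, along the tool's axes as they then stand; what a row does not reach is not made up. A row lasts 1/8 s, in which the tool goes at most 62.5 mm and 10.7 degrees, less where a joint would pass 70% of its speed; a pose out of reach is approached as far as the arm can. A call with a gripper value outside its range is refused whole. The fingers move at their own pace and stop on an object; the grip force is fixed at half the most. Time passes only in rows, so rows that do not move let the fingers close. It gives the time, the measured TCP pose, the force, the opening and the grip force at its end, in the units of the state.
- sense(): the state, without advancing time (a new reading comes with each control period).
- capture(name): name is "side" or "top" or "wrist"; returns a dict with "img" (420x560x3 uint8, red, green, blue), "fx", "fy", "cx", "cy" (pixels), "k1" (the pictures are not rectified: a ray, as slopes to the right and down, at radius r is drawn at 1 + k1 r^2 times it, then the intrinsics apply), "world_to_cam" (4x4, takes a point from world to camera coordinates); the wrist camera has in their place "mount" (4x4, takes a point from camera to tool coordinates, whose origin is the TCP and whose axes are the flange's). Camera axes: x right, y up, looking along -z (the intrinsics and any distortion apply to the point x, -y, -z); pixel columns grow to the right and rows downward; lengths in m; the calibration is good to about 2 mm. A picture is of the moment at which its call begins: read the wrist's pose just before it. There is no depth.
- finish_job(): hands the job in; it is judged then, once.
Trained networks look in the newest picture that a camera, given by its name, has taken for a name from the list of things; names that differ only in an ending like _2 or _b are one class to them, and where a whole thing is asked for, a point or a joint stands for the part that bears it (a point fixed in the world has none). Each returns a list of dicts, best first, with "score" (0 to 1); they miss things now and then, are a little off and sometimes report something else, mostly with a low value. They report only what shows in the picture. A call takes as long as a camera call.
- silhouettes(camera, label): "mask" (420x560 bool, what is visible of it) and "point" ([column, row] in pixels, amid what is visible of it).
- landmark_of(camera, label): "point" ([column, row] in pixels: a listed point, or the origin of a listed thing).
The state is a dict: "time_s": time; "joints": joint angles; "joint_velocities": joint speeds; "effort": joint torques, N m; "tcp_pos": TCP position; "ee_rot": TCP orientation; "wrist_force": force on the tool from outside, world axes, zero at the start; "moment": the same for the moment, N m; "gripper_width": opening from 0.0 (shut) to 1.0 (fully open); "gripper_force": force on a finger pad.
Only numpy, scipy, OpenCV 4.12 (cv2) and the standard library are available. Lean on these libraries where they do the work, as an engineer would, in place of code of your own. Each camera call takes 0.05 s, during which the arm holds its last target. There are 200 camera calls.

## Task

The little wooden riser lies upside down because one of its four legs has lost its rubber foot, and of the three spare feet on the desk only one is still soft. Gently squeeze the spares between the fingers to feel which one gives, push that one over the bare leg until it has snapped fully home, and drop the two hard, perished ones into the clear acrylic tray. Do not crush the feet, do not push a hard one onto the leg, as it would jam on the head and score it, and leave the other things on the desk where they are.

Things in the scene. Friction and masses are not known exactly. Their poses are not given: they have to be found in the camera images.
- foot_a: One of three spare rubber feet that look exactly alike, standing on the desk mouth down; which of them is soft is not marked. 37 mm across ten upright ribs (34 to 37 mm between flat jaws), 30 mm high, about 80 g; ribs from 2.5 to 25.5 mm above the underside; smooth 25 mm sole on top. Origin at the centre of the underside, z up out of the sole.
- foot_b: Another spare foot, same looks, size and origin. Any of the three may be the soft one: that gives about 4 mm on each side under 12 N and is then solid, 24 to 30 mm between the jaws; a perished one gives less than 1 mm on each side even at 30 N.
- foot_c: The third spare foot, same looks, size and origin. All have a blind bore in the underside, 19 mm wide and 22 mm deep; four lugs stick out of its wall 9 mm above the mouth, leaving 11 mm between them. The lugs of the soft foot spring aside, those of a perished one do not.
- riser: Wooden board 160 x 240 x 18 mm lying upside down, held fast, with four steel legs standing up at x = +-55 mm, y = +-95 mm; three wear ribbed rubber feet (37 mm wide, tops 78 mm above the desk), the one at x = +55, y = -95 mm is bare. Origin at the centre of its lower face on the desk, x across its short side, y along its long side.
- leg_tip (a point): Top of the bare leg, 70 mm above the desk: a ball head 14.4 mm wide on a 10 mm neck; below it the shaft widens to 15.6 mm, 18 to 21 mm under the tip. A foot lowered over it stops 11 mm short, its lugs on the head; a soft one snaps on at a push of 5 to 15 N until the tip meets the end of the bore, its underside then 48 mm and its sole 78 mm above the desk.
- tray: clear acrylic tray, open on top, held fast: 80 mm (x) by 66 mm (y) by 50 mm high, walls and floor 3 mm. Origin at the centre of its underside.
- keyboard_back: black keyboard, 161 x 437 x 16 mm, pushed aside on the left; bystander. Origin at the centre of its underside.
- camera_near: black camera, 97 x 142 x 101 mm, at the right; bystander. Origin at the centre of its underside.
- tea_tin: brown tin with a hinged lid, 65 x 111 x 121 mm, behind the work; bystander. Origin at the centre of its underside.
- mouse_near: black computer mouse, 104 x 57 x 36 mm, at the left, behind the keyboard; bystander. Origin at the centre of its underside.

How it is judged:
By the outcome, as a careful person would: the job done as asked, in the order asked, and still so for the second after the job is handed in, with the robot touching nothing.
It also fails if it takes over 61 s, if anything falls off the work surface, if the arm or the gripper's body presses on something with over 40 N, if the wrist force passes 120 N, or if a joint passes its speed limit or range.

## Working session

There is one attempt and no reset: what is moved stays moved. The work goes in short steps, Python scripts to look and compute and a tool call to move; the robot and the scene stay as the last step left them, time stands still between calls to the robot, and variables do not carry over. Pictures are saved under pics/ and viewed, at most 10 in all, crops included, and the job is handed in when it is done.

Besides the shell and the picture viewer there is one more tool, called as name(argument=value, ...) on one line, values as JSON. step_arm: Moves the arm, as the interface text tells. Its arguments: {"type":"object","properties":{"linear":{"type":"array"},"delta_rot":{"type":"array"},"grip":{"type":"array"}},"required":["linear","delta_rot","grip"]}

```bash
mkdir -p pics
cat > h.py <<'E'
import numpy as np, cv2
from station import sense, capture, finish_job, silhouettes, landmark_of
def ray(c,p,st=None):
    K=np.array([[c['fx'],0,c['cx']],[0,c['fy'],c['cy']],[0,0,1.]])
    u=cv2.undistortPoints(np.array([[p]],float),K,np.array([c['k1'],0,0,0,0]))[0,0]
    d=np.array([u[0],-u[1],-1.])
    if 'world_to_cam' in c: M=np.linalg.inv(np.array(c['world_to_cam']))
    else:
        T=np.eye(4);T[:3,:3]=st['ee_rot'];T[:3,3]=st['tcp_pos'];M=T@np.array(c['mount'])
    d=M[:3,:3]@d; return M[:3,3],d/np.linalg.norm(d)
def proj(c,X,st=None):
    if 'world_to_cam' in c: W=np.array(c['world_to_cam'])
    else:
        T=np.eye(4);T[:3,:3]=st['ee_rot'];T[:3,3]=st['tcp_pos'];W=np.linalg.inv(T@np.array(c['mount']))
    q=W[:3,:3]@np.array(X)+W[:3,3]; s=np.array([q[0],-q[1]])/-q[2]; s=s*(1+c['k1']*(s@s))
    return s*[c['fx'],c['fy']]+[c['cx'],c['cy']]
def atz(o,d,z): return o+d*(z-o[2])/d[2]
def tri(r1,r2):
    A=np.stack([r1[1],-r2[1]],1); s=np.linalg.lstsq(A,r2[0]-r1[0],rcond=None)[0]
    a=r1[0]+s[0]*r1[1]; b=r2[0]+s[1]*r2[1]; return (a+b)/2,np.linalg.norm(a-b)
E
python3 - <<'E'
from h import *
np.set_printoptions(precision=4,suppress=True)
print(sense())
for n in ('top','side'):
    c=capture(n); cv2.imwrite(f'pics/{n}0.png',cv2.resize(c['img'][:,:,::-1],(784,588)))
    print(n,ray(c,(280,210)))
    for l in ('foot_a','leg_tip','tray','riser'):
        for k in landmark_of(n,l): print(l,'lm',np.round(k['point'],1),round(k['score'],2),atz(*ray(c,k['point']),0.07 if l=='leg_tip' else 0))
    for k in silhouettes(n,'foot_a'): print('sil',np.round(k['point'],1),round(k['score'],2),k['mask'].sum(),atz(*ray(c,k['point']),0.03))
E
```

```text
{'time_s': 0.0, 'joints': array([-52.5047,  22.0913,   0.3807,  -0.0293, -68.4117, -14.8163]), 'joint_velocities': array([-0.0651,  0.1047,  0.0638,  0.02  ,  0.0364,  0.09  ]), 'effort': array([ -0.0012, -39.0667,  18.7403,   4.2199,   0.0111,  -0.0002]), 'tcp_pos': array([ 0.2407, -0.5761,  0.1958]), 'ee_rot': array([[-0.9228, -0.3854, -0.0009],
       [-0.3854,  0.9227,  0.002 ],
       [ 0.0001,  0.0022, -1.    ]]), 'wrist_force': array([0.3518, 0.6888, 0.6898]), 'moment': array([-0.0034, -0.0085, -0.0199]), 'gripper_force': 0.0, 'gripper_width': 0.9990833301332657}
top (array([0.3103, 0.1978, 1.36  ]), array([ 0.1978, -0.0096, -0.9802]))
foot_a lm [342.3 241.9] 0.51 [ 0.4665 -0.0336  0.    ]
foot_a lm [365.6 240.4] 0.49 [ 0.4703 -0.1169  0.    ]
foot_a lm [397.4 244.1] 0.39 [ 0.4549 -0.2304  0.    ]
foot_a lm [255.3 187.5] 0.26 [0.6693 0.2725 0.    ]
leg_tip lm [305.  236.2] 0.68 [0.4798 0.1029 0.07  ]
riser lm [277.1 250.5] 0.95 [0.44   0.1971 0.    ]
sil [397.4 246.5] 0.48 92 [ 0.4433 -0.2203  0.03  ]
sil [367.7 241.5] 0.44 104 [ 0.4628 -0.1171  0.03  ]
side (array([ 0.0077, -0.8027,  0.7273]), array([ 0.4078,  0.7579, -0.5092]))
foot_a lm [307.6 286.3] 0.64 [ 0.4658 -0.1159  0.    ]
foot_a lm [324.6 314.7] 0.63 [ 0.4486 -0.2258  0.    ]
foot_a lm [296.1 268.5] 0.57 [ 0.476  -0.0352  0.    ]
leg_tip lm [275.6 224.4] 0.91 [0.4813 0.1048 0.07  ]
leg_tip lm [325.8 316.9] 0.5 [ 0.4048 -0.2882  0.07  ]
riser lm [253.1 229.7] 0.78 [0.45   0.2065 0.    ]
riser lm [300.8 208. ] 0.23 [0.6647 0.258  0.    ]
sil [326.3 312.3] 0.74 152 [ 0.4384 -0.2449  0.03  ]
sil [295.9 263.8] 0.63 121 [ 0.4666 -0.0485  0.03  ]
```

View pics/top0.png

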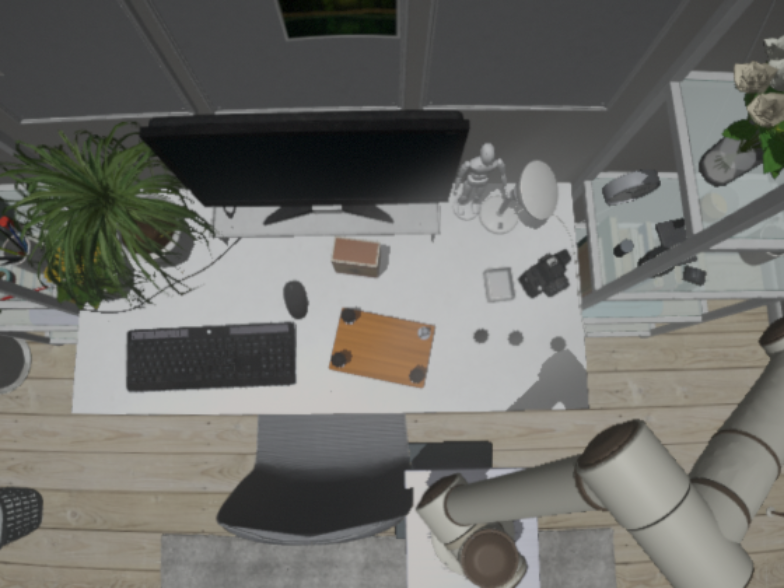

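View pics/side0.png

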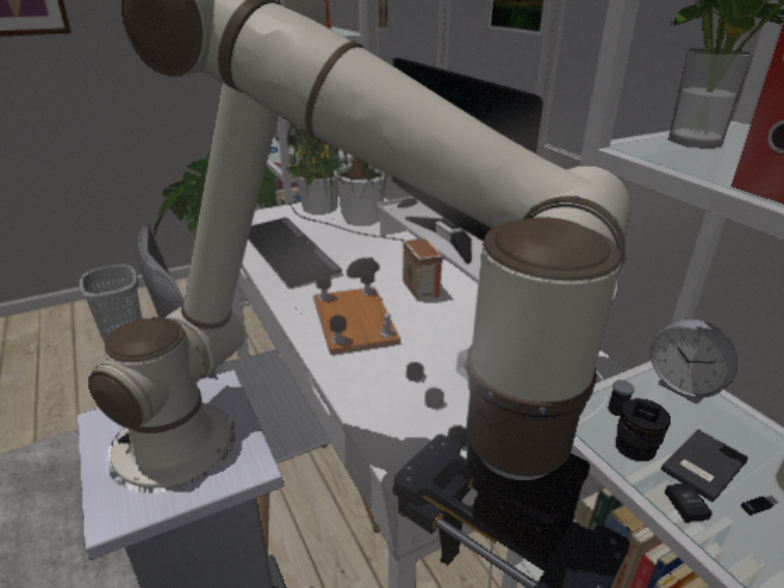

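Top view (784-px scale): the spare feet are at (481,336), (516,338) and (558,344), the bare leg at (424,332) and the tray at (498,284). The camera is to the right of the tray. The side view agrees. I'll move above the feet now and turn so the fingers close along world x.

step_arm(linear=[[-42,37.3,-8],[-42,37.3,-8],[-42,37.3,-8],[-42,37.3,-8],[-42,37.3,-8],[-42,37.3,-8],[-42,37.3,-8],[-42,37.3,-8],[-42,37.3,0]], delta_rot=[[0,0,0],[0,0,0],[0,0,0],[0,0,0],[0,0,0],[0,0,0],[0,0,0],[0,0,0],[0,0,0]], grip=[87,87,87,87,87,87,87,87,87])

```text
time_s: 1.72
tcp_pos: [0.4613, -0.1194, 0.262]
ee_rot: [[-0.923, -0.386, 0.003], [-0.386, 0.923, -0.0], [-0.003, -0.001, -1.0]]
wrist_force: [0.8, -0.4, -0.4]
gripper_width: 0.999
gripper_force: 0.0
```

step_arm(linear=[[0,0,0],[0,0,0],[0,0,0],[0,0,0],[0,0,0],[0,0,0],[0,0,0],[0,0,0],[0,0,0]], delta_rot=[[0,0,-0.167],[0,0,-0.167],[0,0,-0.167],[0,0,-0.167],[0,0,-0.167],[0,0,-0.167],[0,0,-0.17],[0,0,0],[0,0,0]], grip=[60,60,60,60,60,60,60,60,60])

```text
time_s: 2.85
tcp_pos: [0.4603, -0.1212, 0.261]
ee_rot: [[-0.005, -1.0, 0.0], [-1.0, 0.005, 0.0], [-0.0, -0.0, -1.0]]
wrist_force: [-0.2, 0.9, -0.1]
gripper_width: 0.689
gripper_force: 0.0
```

```bash
cat > look.py <<'E'
from h import *
import sys
np.set_printoptions(precision=4,suppress=True)
def rays(st,c,n,labs):
    out={}
    for l in labs:
        out[l]=[(k['score'],k['point'],ray(c,k['point'],st)) for k in landmark_of(n,l) if k['score']>.25]
    return out
if __name__=='__main__':
    st=sense(); print(st['tcp_pos'],st['ee_rot'],st['time_s'],st['gripper_width'])
    c=capture('wrist'); cv2.imwrite(f'pics/{sys.argv[1]}.png',c['img'][:,:,::-1]); print(c['mount'])
    for l in ('foot_a','leg_tip','tray'):
        z=.07 if l=='leg_tip' else 0
        for k in landmark_of('wrist',l): print(l,np.round(k['point']),round(k['score'],2),atz(*ray(c,k['point'],st),z))
    for k in silhouettes('wrist','foot_a')+silhouettes('wrist','tray'): print('sil',np.round(k['point']),round(k['score'],2),k['mask'].sum(),atz(*ray(c,k['point'],st),.03))
E
python3 look.py w1
```

```text
[ 0.4603 -0.1212  0.261 ] [[-0.0055 -1.      0.0002]
 [-1.      0.0055  0.    ]
 [-0.     -0.0002 -1.    ]] 2.85 0.6885265645256966
[[-0.0005  0.963   0.2694  0.0734]
 [ 1.      0.0004  0.0005  0.0001]
 [ 0.0003  0.2694 -0.963  -0.1876]
 [ 0.      0.      0.      1.    ]]
foot_a [292.  85.] 0.93 [ 0.4497 -0.228   0.    ]
foot_a [277. 171.] 0.73 [ 0.4683 -0.1227  0.    ]
foot_a [274. 234.] 0.67 [ 0.4738 -0.0371  0.    ]
leg_tip [269. 357.] 0.64 [0.4798 0.1054 0.07  ]
leg_tip [175. 200.] 0.57 [ 0.5817 -0.102   0.07  ]
tray [177. 200.] 0.77 [ 0.6019 -0.0854  0.    ]
sil [275. 241.] 0.64 591 [ 0.472  -0.0379  0.03  ]
sil [290.  82.] 0.63 795 [ 0.4523 -0.2288  0.03  ]
sil [277. 173.] 0.61 718 [ 0.4677 -0.1252  0.03  ]
sil [166. 208.] 0.85 4383 [ 0.6073 -0.0828  0.03  ]
```

View pics/w1.png

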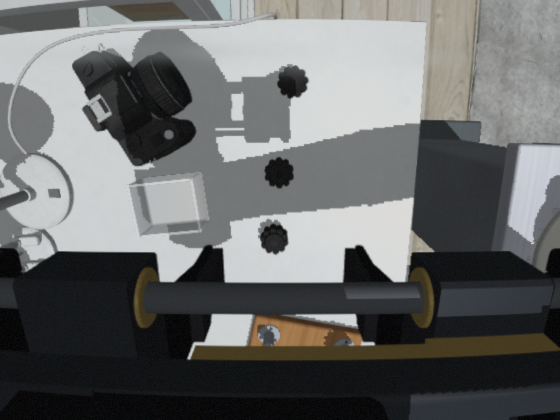

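Wrist view: the feet are at (291,82), (278,172) and (274,238), the tray at (168,205). These match the networks' reports. I'll go down on the middle foot and look once from close by.

step_arm(linear=[[0,-8,55],[1,0,55],[0,0,55],[0,0,45],[0,0,0],[0,0,0]], delta_rot=[[0,0,0],[0,0,0],[0,0,0],[0,0,0],[0,0,0],[0,0,0]], grip=[60,60,60,60,60,60])

```text
time_s: 3.9
tcp_pos: [0.47, -0.1223, 0.0524]
ee_rot: [[-0.002, -1.0, 0.003], [-1.0, 0.002, -0.0], [0.0, -0.003, -1.0]]
wrist_force: [0.3, -0.3, -0.0]
gripper_width: 0.69
gripper_force: 0.0
```

```bash
python3 look.py w2
```

```text
[ 0.47   -0.1223  0.0524] [[-0.0023 -1.      0.0029]
 [-1.      0.0023 -0.0005]
 [ 0.0005 -0.0029 -1.    ]] 3.9 0.6895537226146312
[[-0.0005  0.963   0.2694  0.0734]
 [ 1.      0.0004  0.0005  0.0001]
 [ 0.0004  0.2694 -0.963  -0.1876]
 [ 0.      0.      0.      1.    ]]
foot_a [288. 221.] 0.78 [ 0.4668 -0.1213  0.    ]
foot_a [276. 326.] 0.74 [ 0.4759 -0.0351  0.    ]
foot_a [315.  58.] 0.71 [ 0.4493 -0.2302  0.    ]
foot_a [60. 91.] 0.69 [ 0.622  -0.2136  0.    ]
tray [108. 266.] 0.73 [ 0.6036 -0.0852  0.    ]
sil [318.  53.] 0.84 3084 [ 0.4503 -0.2288  0.03  ]
sil [290. 225.] 0.79 2536 [ 0.4659 -0.1277  0.03  ]
sil [281. 331.] 0.74 1462 [ 0.4722 -0.0505  0.03  ]
sil [ 94. 241.] 0.78 4055 [ 0.5942 -0.1171  0.03  ]
```

View pics/w2.png

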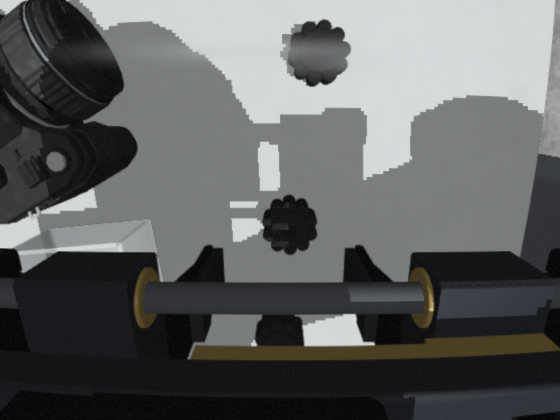

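Close view: the middle foot is at (290,224) and the finger midpoint at about column 283, so I shift 3 mm. Then I descend and squeeze gently, with the opening limited to 30 mm.

step_arm(linear=[[0,3,20],[0,0,20],[0,0,8],[0,0,0],[0,0,0],[0,0,0],[0,0,0],[0,0,0],[0,0,0]], delta_rot=[[0,0,0],[0,0,0],[0,0,0],[0,0,0],[0,0,0],[0,0,0],[0,0,0],[0,0,0],[0,0,0]], grip=[60,60,60,50,40,36,34,32,32])

```text
time_s: 5.32
tcp_pos: [0.4654, -0.1222, 0.0029]
ee_rot: [[-0.003, -1.0, 0.0], [-1.0, 0.003, -0.0], [0.0, -0.0, -1.0]]
wrist_force: [0.7, 0.5, -0.7]
gripper_width: 0.368
gripper_force: 0.0
```

step_arm(linear=[[0,0,0],[0,0,0],[0,0,0]], delta_rot=[[0,0,0],[0,0,0],[0,0,0]], grip=[31,30,30])

```text
time_s: 5.7
tcp_pos: [0.4653, -0.1222, 0.0028]
ee_rot: [[-0.003, -1.0, -0.0], [-1.0, 0.003, 0.0], [0.0, 0.0, -1.0]]
wrist_force: [0.3, -0.8, -0.2]
gripper_width: 0.348
gripper_force: 0.0
```

Run:
```python
from h import *
s=sense();print(s['gripper_force'],s['gripper_width']*87)
a=capture('wrist')['img'][150:420,120:440]
cv2.imwrite('pics/w3.png',a[:,:,::-1])
```

```text
0.0 30.267177066446678
```

View pics/w3.png

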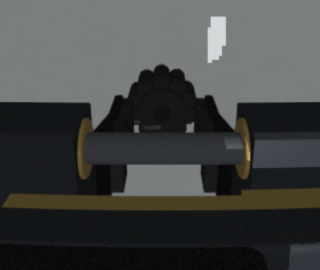

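Run:
```python
from h import *
s=sense();c=capture('wrist');p=s['tcp_pos']
for dy in (0,-.0185,.0185):
  for z in (.003,.022,.03): print(dy,z,proj(c,[p[0],p[1]+dy,z],s))
m=silhouettes('wrist','foot_a')
for k in m: 
  r=np.argwhere(k['mask']); print(k['score'],k['point'],r.min(0),r.max(0),atz(*ray(c,k['point'],s),.03))
for k in landmark_of('wrist','foot_a'): print(k['score'],k['point'],atz(*ray(c,k['point'],s),0))
cv2.imwrite('pics/w4.png',cv2.resize(c['img'][200:320,200:360,::-1],None,fx=5,fy=5,interpolation=2))
```

```text
0 0.003 [283.44686198 246.55248094]
0 0.022 [283.43768565 259.97188628]
0 0.03 [283.4332517  266.45175541]
-0.0185 0.003 [283.32727927 215.3607433 ]
-0.0185 0.022 [283.30549387 225.98265817]
-0.0185 0.03 [283.29492344 231.13948363]
0.0185 0.003 [283.56027993 276.09188841]
0.0185 0.022 [283.56225564 291.92415448]
0.0185 0.03 [283.56318902 299.52578803]
0.81 [283.3, 251.3] [215 248] [282 315] [ 0.46532848 -0.1302656   0.03      ]
0.72 [319.2, 35.0] [  0 278] [ 78 360] [ 0.44974078 -0.22819339  0.03      ]
0.96 [314.6, 41.8] [ 0.4491728  -0.23100574  0.        ]
0.56 [280.5, 242.4] [ 0.46698614 -0.12357455  0.        ]
```

View pics/w4.png

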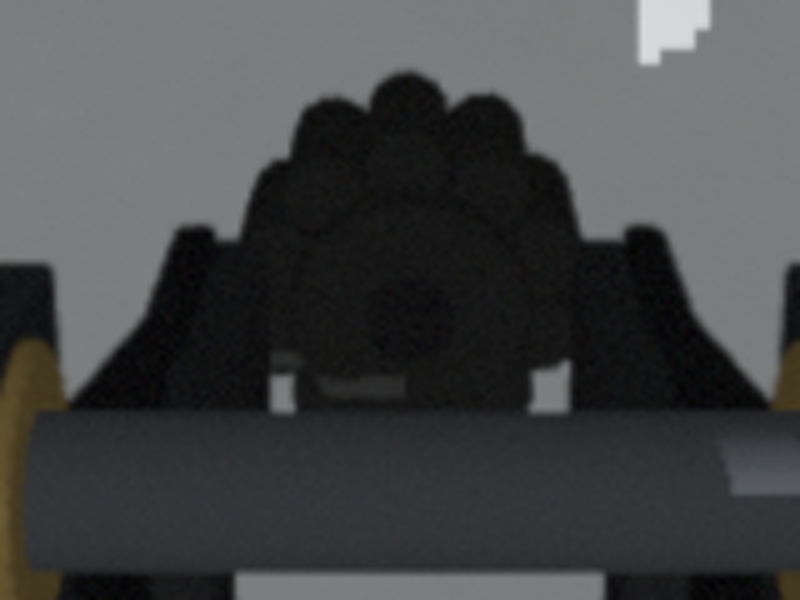

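The foot sits between the pads, centred to about 2 mm, and 30 mm is narrower than a hard foot can become. I'll confirm by closing a little further.

step_arm(linear=[[0,0,0],[0,0,0],[0,0,0],[0,0,0]], delta_rot=[[0,0,0],[0,0,0],[0,0,0],[0,0,0]], grip=[28,27,26,26])

```text
time_s: 6.4
tcp_pos: [0.4653, -0.1222, 0.0029]
ee_rot: [[-0.003, -1.0, -0.0], [-1.0, 0.003, 0.0], [-0.0, 0.0, -1.0]]
wrist_force: [-0.5, -0.8, 0.4]
gripper_width: 0.301
gripper_force: 0.0
```

step_arm(linear=[[0,0,-10],[0,0,-30],[0,0,-40],[0,0,0]], delta_rot=[[0,0,0],[0,0,0],[0,0,0],[0,0,0]], grip=[26,26,26,26])

```text
time_s: 6.9
tcp_pos: [0.4681, -0.1222, 0.0866]
ee_rot: [[-0.002, -1.0, 0.008], [-1.0, 0.002, 0.0], [-0.0, -0.008, -1.0]]
wrist_force: [-0.2, -0.8, -0.1]
gripper_width: 0.297
gripper_force: 0.0
```

Run:
```python
from h import *
s=sense();c=capture('wrist');print(s['gripper_width']*87,s['gripper_force'],s['wrist_force'],s['tcp_pos'])
for k in silhouettes('wrist','foot_a'): 
  r=np.argwhere(k['mask']); print(k['score'],k['point'],r.min(0),r.max(0))
cv2.imwrite('pics/w5.png',cv2.resize(c['img'][200:320,200:360,::-1],None,fx=4,fy=4,interpolation=2))
```

```text
25.84224348661125 0.0 [-0.19826835 -0.83780376 -0.09049667] [ 0.46809629 -0.12219125  0.08658394]
0.83 [284.3, 212.4] [185 263] [237 310]
0.78 [309.9, 62.1] [ 32 285] [ 89 339]
0.78 [278.1, 324.6] [315 257] [336 300]
```

View pics/w5.png

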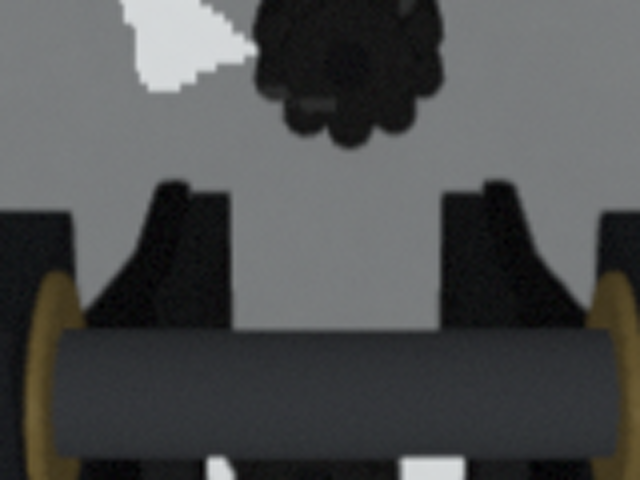

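Run:
```python
from h import *
s=sense();c=capture('wrist');print(s['tcp_pos'],s['gripper_width'])
for k in silhouettes('wrist','foot_a'): 
  print('s',k['score'],k['point'],atz(*ray(c,k['point'],s),.03),atz(*ray(c,k['point'],s),.02))
for k in landmark_of('wrist','foot_a'): print(k['score'],k['point'],atz(*ray(c,k['point'],s),0))
for q in (.47,.455,.485):
  print(proj(c,[q,-.1222,s['tcp_pos'][2]],s),proj(c,[q,-.1222,s['tcp_pos'][2]+.019],s))
n='side'; c2=capture(n)
cv2.imwrite('pics/s2.png',cv2.resize(c2['img'][200:400,230:430,::-1],None,fx=3,fy=3,interpolation=2))
for k in landmark_of(n,'foot_a'): print(k['score'],k['point'],atz(*ray(c2,k['point']),0))
```

```text
[ 0.46529082 -0.12208814  0.08346152] 0.300104769809455
s 0.97 [276.5, 324.7] [ 0.47119516 -0.03487829  0.03      ] [ 0.47146418 -0.02821339  0.02      ]
s 0.89 [304.6, 61.3] [ 0.45132878 -0.22829697  0.03      ] [ 0.45077374 -0.22965511  0.02      ]
s 0.65 [281.2, 212.4] [ 0.46695584 -0.12706383  0.03      ] [ 0.46704902 -0.1242228   0.02      ]
0.87 [283.8, 206.1] [ 0.46513686 -0.12374702  0.        ]
0.82 [302.2, 63.2] [ 0.45139663 -0.23104842  0.        ]
0.61 [274.2, 305.4] [ 0.47380607 -0.03442135  0.        ]
[275.17862015 246.28195747] [274.29706706 259.67676889]
[301.51208483 246.19681043] [303.25082462 259.58247264]
[248.88056385 246.33156778] [245.38951654 259.711622  ]
0.78 [325.0, 317.5] [ 0.44424246 -0.2341566   0.        ]
0.47 [307.8, 287.5] [ 0.46371212 -0.12028762  0.        ]
0.44 [295.9, 268.7] [ 0.47501873 -0.03573673  0.        ]
```

View pics/s2.png

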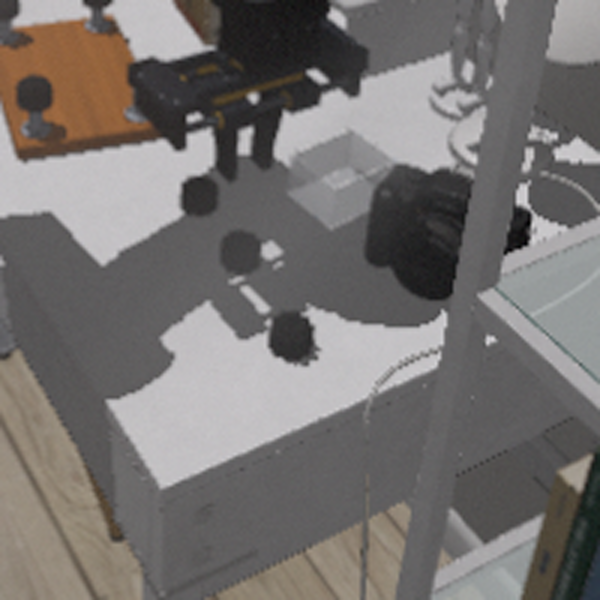

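The foot stayed on the desk and did not move, so the 26 mm opening held it with too little force to lift. I'll go back down and close further to see where it turns solid.

step_arm(linear=[[1,0,0],[1,0,40],[0,0,30],[0,0,10],[0,0,0],[0,0,0],[0,0,0]], delta_rot=[[0,0,0],[0,0,0],[0,0,0],[0,0,0],[0,0,0],[0,0,0],[0,0,0]], grip=[60,60,60,60,60,35,35])

```text
time_s: 8.12
tcp_pos: [0.4662, -0.1241, 0.0039]
ee_rot: [[-0.003, -1.0, 0.002], [-1.0, 0.003, 0.0], [-0.0, -0.002, -1.0]]
wrist_force: [-0.8, 0.5, -0.0]
gripper_width: 0.541
gripper_force: 0.0
```

step_arm(linear=[[0,0,0],[0,0,0],[0,0,0],[0,0,0],[0,0,0]], delta_rot=[[0,0,0],[0,0,0],[0,0,0],[0,0,0],[0,0,0]], grip=[30,26,24,22,22])

```text
time_s: 8.75
tcp_pos: [0.4659, -0.1242, 0.003]
ee_rot: [[-0.003, -1.0, 0.001], [-1.0, 0.003, -0.0], [0.0, -0.001, -1.0]]
wrist_force: [-0.5, -0.3, 0.1]
gripper_width: 0.257
gripper_force: 6.6
```

step_arm(linear=[[0,0,0],[0,0,0]], delta_rot=[[0,0,0],[0,0,0]], grip=[22,22])

```text
time_s: 9.0
tcp_pos: [0.4658, -0.1242, 0.003]
ee_rot: [[-0.003, -1.0, 0.001], [-1.0, 0.003, -0.0], [0.0, -0.001, -1.0]]
wrist_force: [0.6, -1.1, 1.3]
gripper_width: 0.255
gripper_force: 8.2
```

step_arm(linear=[[0,0,0],[0,0,0]], delta_rot=[[0,0,0],[0,0,0]], grip=[20,20])

```text
time_s: 9.25
tcp_pos: [0.468, -0.1243, 0.0048]
ee_rot: [[-0.001, -1.0, 0.005], [-1.0, 0.001, -0.001], [0.001, -0.005, -1.0]]
wrist_force: [0.3, 0.5, 11.6]
gripper_width: 0.233
gripper_force: 5.4
```

The opening reached 20 mm with an upward wrist force and little grip force. That suggests the tips are closing on the 25 mm sole, above the ribs, so they sit higher than the TCP figure implies. I'll open and feel downwards in small steps.

step_arm(linear=[[0,0,0],[0,0,0],[0,0,0],[0,0,0],[0,0,1],[0,0,1],[0,0,0]], delta_rot=[[0,0,0],[0,0,0],[0,0,0],[0,0,0],[0,0,0],[0,0,0],[0,0,0]], grip=[60,60,60,60,60,60,60])

```text
time_s: 10.12
tcp_pos: [0.4649, -0.1242, 0.0004]
ee_rot: [[-0.003, -1.0, -0.001], [-1.0, 0.003, -0.0], [0.0, 0.001, -1.0]]
wrist_force: [-0.2, 0.3, -0.4]
gripper_width: 0.686
gripper_force: 0.0
```

Run:
```python
from h import *
s=sense();c=capture('wrist');print(s['tcp_pos'],s['gripper_width']*87,s['wrist_force'])
for k in silhouettes('wrist','foot_a'): print('s',k['score'],k['point'],atz(*ray(c,k['point'],s),.03))
# finger edges: dark columns along rows, brightness profile
g=cv2.cvtColor(c['img'],cv2.COLOR_RGB2GRAY)
for r in (246,250,256,262,270): print(r,g[r,200:370:5])
c2=capture('side'); print([ (round(k['score'],2),k['point'],atz(*ray(c2,k['point']),0)) for k in landmark_of('side','foot_a')])
p=s['tcp_pos']
for z in (0,.01,.02,.03): print(z,proj(c2,[p[0]+.03,p[1],p[2]+z]),proj(c2,[p[0]-.03,p[1],p[2]+z]))
a=c2['img'][230:330,240:360]; cv2.imwrite('pics/s3.png',cv2.resize(a[:,:,::-1],None,fx=6,fy=6,interpolation=2))
```

```text
[ 4.64917050e-01 -1.24207411e-01  4.38917497e-04] 59.657646257057884 [-0.16705091  0.29535303 -0.38573786]
s 0.96 [318.7, 38.8] [ 0.44980199 -0.22821588  0.03      ]
s 0.66 [279.5, 257.5] [ 0.46683069 -0.13003794  0.03      ]
246 [125  48  17 123 123 125 125 216 210 124  14  16  21  23  18  20  21  20
  18  44  46  39  19 124 124 123 124 124 125 122 122  51  22 122]
250 [123   8  10  18  18 124 124 186 182 123  18  18  20  20  21  23  21  22
  39  21  44  21  16 118 123 123 124 124 124  30  20  13  12  78]
256 [  7  15  17  16  13 124 125 125 125 110  23  19  18  20  23  19  21  24
  45  42  28  23  23  65 124 125 124 123 123  21  19  19  12  15]
262 [ 13  14  19  18  17 123 126 133 135 135  21  20  24  23  21  18  17  23
  22  22  23  21  20 120 124 126 125 123 123  17  17  18  18  12]
270 [ 12  16  16  13  16 115 124 141 214 173  21  23  24  23  21  19  15  20
  26  23  22  20  20  95 124 124 123 124 124  13  18  19  11  18]
[(0.65, [323.8, 315.9], array([ 4.44569007e-01, -2.28255858e-01,  1.11022302e-16])), (0.59, [305.5, 285.2], array([ 0.46296577, -0.10942326,  0.        ]))]
0 [318.26613858 284.69629984] [299.39625545 291.59604275]
0.01 [318.48601947 281.90200572] [299.52938785 288.7706137 ]
0.02 [318.70791532 279.08078667] [299.66378104 285.91726639]
0.03 [318.9318523  276.23227241] [299.799452   283.03560643]
```

View pics/s3.png

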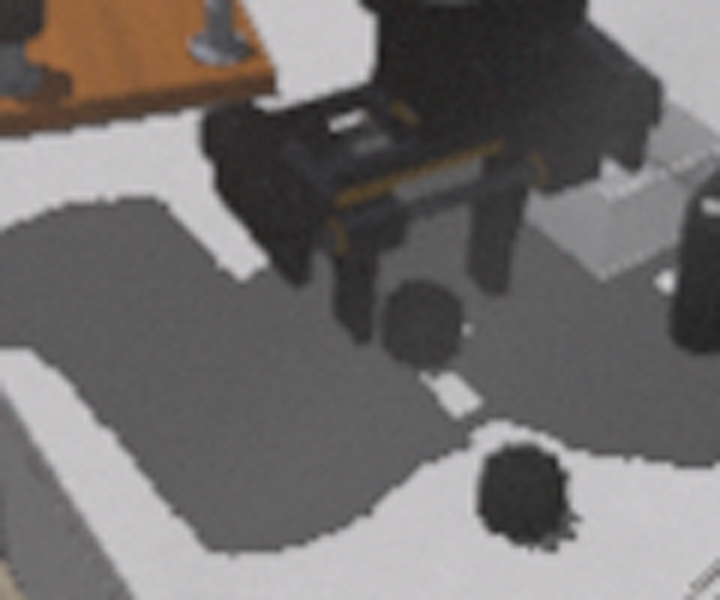

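The side view shows the fingertips at about (300,287) and (322,279), well above the desk and level with the upper half of the foot. They are about 20 mm higher than the reported TCP. I'll descend and watch the force.

step_arm(linear=[[-1,0,4],[-1,0,4],[0,0,4],[0,0,0]], delta_rot=[[0,0,0],[0,0,0],[0,0,0],[0,0,0]], grip=[60,60,60,60])

```text
time_s: 10.82
tcp_pos: [0.465, -0.1222, -0.0116]
ee_rot: [[-0.003, -1.0, -0.001], [-1.0, 0.003, -0.0], [0.0, 0.001, -1.0]]
wrist_force: [-0.6, -0.2, 0.6]
gripper_width: 0.69
gripper_force: 0.0
```

step_arm(linear=[[0,0,2],[0,0,2],[0,0,0]], delta_rot=[[0,0,0],[0,0,0],[0,0,0]], grip=[60,60,60])

```text
time_s: 11.2
tcp_pos: [0.4652, -0.1222, -0.0153]
ee_rot: [[-0.003, -1.0, -0.0], [-1.0, 0.003, 0.0], [-0.0, 0.0, -1.0]]
wrist_force: [0.2, -0.2, -0.7]
gripper_width: 0.69
gripper_force: 0.0
```

There is no contact at TCP z = -15 mm, so the tips do sit higher than reported. Now I repeat the gentle squeeze.

step_arm(linear=[[0,0,0],[0,0,0],[0,0,0],[0,0,0],[0,0,0],[0,0,0],[0,0,0]], delta_rot=[[0,0,0],[0,0,0],[0,0,0],[0,0,0],[0,0,0],[0,0,0],[0,0,0]], grip=[45,38,34,32,31,31,31])

```text
time_s: 12.08
tcp_pos: [0.4655, -0.1222, -0.0151]
ee_rot: [[-0.003, -1.0, 0.0], [-1.0, 0.003, -0.0], [0.0, -0.0, -1.0]]
wrist_force: [0.5, 0.3, -0.1]
gripper_width: 0.359
gripper_force: 10.1
```

step_arm(linear=[[0,0,0],[0,0,0],[0,0,0]], delta_rot=[[0,0,0],[0,0,0],[0,0,0]], grip=[29,28,28])

```text
time_s: 12.45
tcp_pos: [0.4653, -0.1222, -0.0151]
ee_rot: [[-0.003, -1.0, 0.0], [-1.0, 0.003, -0.0], [0.0, -0.0, -1.0]]
wrist_force: [0.1, -1.3, 0.8]
gripper_width: 0.33
gripper_force: 14.8
```

It measures 28.7 mm at 15 N, so this middle foot is the soft one. I lift it and carry it above the bare leg.

step_arm(linear=[[0,0,-20],[0,0,-45],[0,0,-45],[-40,-3,0],[-57,-4,0],[-57,-4,0],[-50,-4,0],[-22,0,0],[0,0,0],[0,0,0]], delta_rot=[[0,0,0],[0,0,0],[0,0,0],[0,0,0],[0,0,0],[0,0,0],[0,0,0],[0,0,0],[0,0,0],[0,0,0]], grip=[28,28,28,28,28,28,28,28,28,28])

```text
time_s: 13.7
tcp_pos: [0.4804, 0.1032, 0.0944]
ee_rot: [[-0.003, -1.0, -0.001], [-1.0, 0.003, -0.001], [0.001, 0.001, -1.0]]
wrist_force: [0.1, -0.4, -1.5]
gripper_width: 0.326
gripper_force: 15.3
```

```bash
cat > m.py <<'E'
from h import *
np.set_printoptions(precision=4,suppress=True)
s=sense();p=s['tcp_pos'];print(p,s['gripper_width']*87,s['gripper_force'],s['time_s'])
for n in ('wrist','side','top'):
    c=capture(n); st=s if n=='wrist' else None
    for k in silhouettes(n,'foot_a')[:6]:
        X=atz(*ray(c,k['point'],st),p[2]+.03); 
        if np.linalg.norm(X[:2]-p[:2])<.08: r=np.argwhere(k['mask']);print(n,'foot sil',round(k['score'],2),k['point'],k['mask'].sum(),r.min(0),r.max(0),X)
    for k in landmark_of(n,'foot_a'):
        X=atz(*ray(c,k['point'],st),p[2]+.015)
        if np.linalg.norm(X[:2]-p[:2])<.08: print(n,'foot org',round(k['score'],2),k['point'],X)
    for k in landmark_of(n,'leg_tip'): print(n,'tip',round(k['score'],2),k['point'],atz(*ray(c,k['point'],st),.07))
E
python3 m.py
```

```text
[0.4804 0.1032 0.0944] 28.392768098701584 15.317903906106949 13.7
wrist foot sil 0.94 [282.9, 257.4] 2923 [226 253] [281 314] [0.4806 0.0971 0.1244]
wrist foot org 0.72 [281.3, 253.7] [0.4815 0.1014 0.1094]
wrist foot org 0.29 [280.5, 236.7] [0.4819 0.0919 0.1094]
wrist tip 0.89 [282.5, 238.9] [0.4809 0.1075 0.07  ]
side foot org 0.64 [274.5, 212.0] [0.4821 0.1139 0.1094]
side foot org 0.59 [274.1, 223.0] [0.4525 0.059  0.1094]
side tip 0.74 [278.2, 225.8] [0.4848 0.0942 0.07  ]
top tip 0.95 [305.0, 236.1] [0.4801 0.1029 0.07  ]
```

Run:
```python
from h import *
s=sense();p=s['tcp_pos'];c=capture('wrist')
for k in silhouettes('wrist','foot_a')[:1]:
    m=k['mask'];r=np.argwhere(m);print(r.min(0),r.max(0),[ (int(q),int(np.flatnonzero(m[q]).min()),int(np.flatnonzero(m[q]).max())) for q in range(226,282,5)])
for dy in (-.003,0,.003): print(dy,[proj(c,[p[0],p[1]+dy+e,p[2]+.0151+z],s).round(1) for e,z in((-.0185,.0025),(-.0185,.0255),(0,.03),(.0125,.03))])
for n in('top','side','wrist'):
    cc=capture(n); print(n,proj(cc,[.48,.104,.07],s if n=='wrist' else None),[(k['point'],k['score']) for k in landmark_of(n,'leg_tip')])
```

```text
Traceback (most recent call last):
ValueError: zero-size array to reduction operation minimum which has no identity
```

Run:
```python
from h import *
s=sense();p=s['tcp_pos'];c=capture('wrist')
for k in silhouettes('wrist','foot_a'):
    m=k['mask']
    if not 200<k['point'][1]<290 or not m.any(): print(k['point'],k['score']); continue
    r=np.argwhere(m);print(r.min(0),r.max(0),[ (q,np.flatnonzero(m[q])[[0,-1]].tolist()) for q in range(r.min(0)[0],r.max(0)[0],5) if m[q].any()])
for dy in (-.003,0,.003): print(dy,[proj(c,[p[0],p[1]+dy+e,p[2]+.0151+z],s).round(1).tolist() for e,z in((-.0185,.0025),(-.0185,.0255),(0,.03),(.0125,.03))])
for n in('top','side','wrist'):
    cc=capture(n); print(n,proj(cc,[.48,.104,.07],s if n=='wrist' else None),[(k['point'],k['score']) for k in landmark_of(n,'leg_tip')])
g=cv2.cvtColor(c['img'],cv2.COLOR_RGB2GRAY); print(g[200:300:2,283])
```

```text
[293.7, 20.8] 0.94
[226 253] [282 314] [(226, [282, 286]), (231, [266, 302]), (236, [259, 307]), (241, [258, 308]), (246, [257, 309]), (251, [256, 310]), (256, [255, 311]), (261, [255, 312]), (266, [254, 314]), (271, [254, 313]), (276, [255, 313]), (281, [274, 313])]
-0.003 [[283.3, 219.4], [283.2, 234.6], [283.4, 277.2], [283.5, 302.0]]
0 [[283.3, 225.0], [283.3, 240.9], [283.4, 283.2], [283.5, 307.8]]
0.003 [[283.3, 230.6], [283.3, 247.2], [283.4, 289.2], [283.5, 313.4]]
top [304.6674146  236.14385954] [([304.0, 237.5], 0.73)]
side [275.33543118 224.63311761] [([272.5, 223.0], 0.7)]
wrist [285.05176818 232.53190085] [([284.9, 234.7], 0.94)]
[53 50 73 79 70 70 69 72 81 90 89 72 74 25 16 16 21 18 14 19 20 22 20 17
 24 21 19 17 17 24 26 21 20 23 22 18 20 15 16 15 15 29 41 42 47 47 50 48
 50 53]
```

The measured foot centre is within 1 mm of the leg axis. I lower it over the head, watching the forces.

step_arm(linear=[[0,0,20],[0,0,15],[0,0,5],[0,0,4],[0,0,3],[0,0,0]], delta_rot=[[0,0,0],[0,0,0],[0,0,0],[0,0,0],[0,0,0],[0,0,0]], grip=[28,28,28,28,28,28])

```text
time_s: 15.55
tcp_pos: [0.4815, 0.1041, 0.0481]
ee_rot: [[-0.003, -1.0, 0.001], [-1.0, 0.003, 0.001], [-0.001, -0.001, -1.0]]
wrist_force: [0.7, 0.6, -0.7]
gripper_width: 0.325
gripper_force: 15.3
```

No force with the underside at 63 mm, so the head is inside the bore. I tighten slightly and push.

step_arm(linear=[[0,0,0],[0,0,2],[0,0,2],[0,0,2],[0,0,0]], delta_rot=[[0,0,0],[0,0,0],[0,0,0],[0,0,0],[0,0,0]], grip=[27,27,27,27,27])

```text
time_s: 16.18
tcp_pos: [0.4828, 0.1053, 0.0428]
ee_rot: [[-0.002, -1.0, 0.004], [-1.0, 0.003, 0.003], [-0.003, -0.004, -1.0]]
wrist_force: [1.4, 4.1, 3.0]
gripper_width: 0.318
gripper_force: 14.6
```

step_arm(linear=[[0,0,2],[0,0,2],[0,0,2],[0,0,0]], delta_rot=[[0,0,0],[0,0,0],[0,0,0],[0,0,0]], grip=[27,27,27,27])

```text
time_s: 16.68
tcp_pos: [0.4818, 0.105, 0.035]
ee_rot: [[-0.003, -1.0, 0.002], [-1.0, 0.003, 0.002], [-0.002, -0.002, -1.0]]
wrist_force: [3.7, 6.3, -8.1]
gripper_width: 0.317
gripper_force: 14.1
```

step_arm(linear=[[-1,0,2],[0,0,1],[0,0,1],[0,0,0]], delta_rot=[[0,0,0],[0,0,0],[0,0,0],[0,0,0]], grip=[27,27,27,27])

```text
time_s: 17.18
tcp_pos: [0.4814, 0.105, 0.0321]
ee_rot: [[-0.003, -1.0, 0.001], [-1.0, 0.003, 0.001], [-0.001, -0.001, -1.0]]
wrist_force: [3.0, 3.8, -0.1]
gripper_width: 0.316
gripper_force: 14.1
```

step_arm(linear=[[0,0,1],[0,0,1],[0,0,0]], delta_rot=[[0,0,0],[0,0,0],[0,0,0]], grip=[27,27,27])

```text
time_s: 17.55
tcp_pos: [0.4818, 0.1051, 0.0317]
ee_rot: [[-0.002, -1.0, 0.002], [-1.0, 0.002, 0.0], [-0.0, -0.002, -1.0]]
wrist_force: [-1.8, 4.7, 11.5]
gripper_width: 0.313
gripper_force: 14.1
```

It has bottomed out: stiff, 11.5 N, at the expected height. I release, rise and go over the near hard foot.

step_arm(linear=[[0,0,-1],[0,0,0],[0,0,0],[0,0,-20],[0,0,-40],[40,2,-10],[50,4,0],[41,2,0],[9,1,0],[0,0,0]], delta_rot=[[0,0,0],[0,0,0],[0,0,0],[0,0,0],[0,0,0],[0,0,0],[0,0,0],[0,0,0],[0,0,0],[0,0,0]], grip=[60,60,60,60,60,60,60,60,60,60])

```text
time_s: 18.8
tcp_pos: [0.4706, -0.0357, 0.1002]
ee_rot: [[-0.004, -1.0, -0.002], [-1.0, 0.004, -0.0], [0.0, 0.002, -1.0]]
wrist_force: [0.7, 0.5, -1.0]
gripper_width: 0.69
gripper_force: 0.0
```

Run:
```python
from h import *
np.set_printoptions(precision=4,suppress=True)
s=sense();print(s['tcp_pos'],s['gripper_width']*87)
c=capture('wrist')
for l in('foot_a','tray'):
  for k in landmark_of('wrist',l): print(l,round(k['score'],2),k['point'],atz(*ray(c,k['point'],s),0))
for k in silhouettes('wrist','tray'):
    r=cv2.minAreaRect(np.argwhere(k['mask'])[:,::-1].astype(np.float32)); print(r,[atz(*ray(c,q,s),.05)[:2] for q in cv2.boxPoints(r)])
c2=capture('side'); c3=capture('top')
for n,cc in(('side',c2),('top',c3)):
  print(n,'exp origin if home',proj(cc,[.481,.105,.048]),'sole',proj(cc,[.481,.105,.078]))
  for k in landmark_of(n,'foot_a')+silhouettes(n,'foot_a'): print(round(k['score'],2),k['point'])
  for k in landmark_of(n,'tray'): print('tray',round(k['score'],2),k['point'],atz(*ray(cc,k['point']),0))
a=c2['img'][190:290,240:340]; b=c2['img'][190:290,240:340]
cv2.imwrite('pics/s4.png',cv2.resize(a[:,:,::-1],None,fx=6,fy=6,interpolation=2))
```

```text
[ 0.4706 -0.0357  0.1002] 59.98973983808223
foot_a 0.97 [280.5, 205.1] [ 0.473  -0.0339  0.    ]
tray 0.7 [122.8, 140.5] [ 0.6021 -0.0896  0.    ]
((103.15573120117188, 147.72584533691406), (99.89075469970703, 134.54498291015625), 81.17961883544922) [array([ 0.645 , -0.1166]), array([ 0.5493, -0.1263]), array([ 0.544 , -0.0605]), array([ 0.6454, -0.0464])]
side exp origin if home [275.4433 230.3599] sole [275.4863 222.2008]
0.64 [322.4, 316.0]
0.61 [272.7, 225.8]
0.53 [294.3, 270.0]
0.64 [293.9, 263.2]
0.56 [324.0, 312.6]
0.43 [272.4, 226.9]
tray 0.81 [343.0, 263.6] [ 0.6105 -0.0791  0.    ]
top exp origin if home [303.921  236.7075] sole [304.5247 235.5347]
0.57 [398.6, 248.3]
0.39 [399.5, 247.7]
tray 0.7 [354.0, 204.3] [ 0.6016 -0.0824  0.    ]
```

View pics/s4.png

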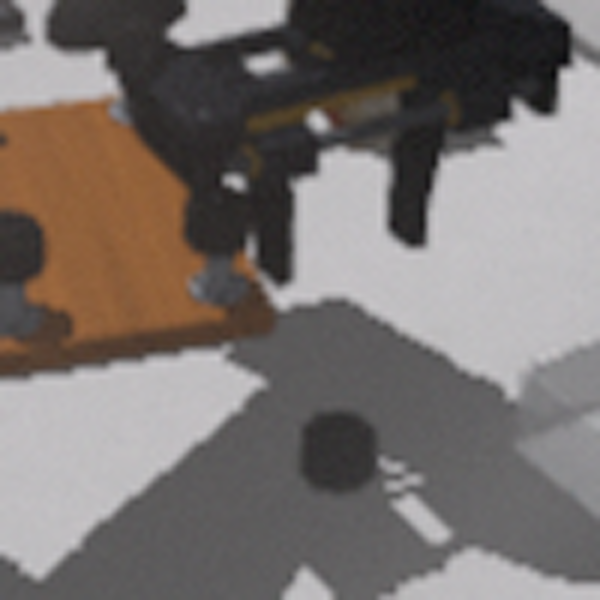

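The foot sits on the leg at crop (217,220), at the same height as its fitted neighbour at (15,245). Now I descend on the near spare foot.

step_arm(linear=[[0,-2.5,45],[0,0,45],[0,0,20],[0,0,5],[0,0,0],[0,0,0],[0,0,0],[0,0,0],[0,0,0]], delta_rot=[[0,0,0],[0,0,0],[0,0,0],[0,0,0],[0,0,0],[0,0,0],[0,0,0],[0,0,0],[0,0,0]], grip=[60,60,60,60,60,45,36,32,32])

```text
time_s: 20.52
tcp_pos: [0.4742, -0.0352, -0.0137]
ee_rot: [[-0.003, -1.0, 0.0], [-1.0, 0.003, 0.0], [-0.0, -0.0, -1.0]]
wrist_force: [-1.0, 0.7, 3.5]
gripper_width: 0.404
gripper_force: 30.0
```

step_arm(linear=[[0,0,0],[0,0,0],[0,0,0],[0,0,0]], delta_rot=[[0,0,0],[0,0,0],[0,0,0],[0,0,0]], grip=[31,30,30,30])

```text
time_s: 21.02
tcp_pos: [0.4742, -0.0352, -0.0138]
ee_rot: [[-0.003, -1.0, 0.0], [-1.0, 0.003, -0.0], [0.0, -0.0, -1.0]]
wrist_force: [-1.6, 1.3, 5.6]
gripper_width: 0.401
gripper_force: 30.0
```

This one is hard: 34.9 mm at 30 N. I carry it to the tray.

step_arm(linear=[[0,0,-25],[0,0,-40],[0,0,-30],[14,-38,0],[14,-38,0],[14,-39,0],[0,0,20],[0,0,20],[0,0,2],[0,0,0]], delta_rot=[[0,0,0],[0,0,0],[0,0,0],[0,0,0],[0,0,0],[0,0,0],[0,0,0],[0,0,0],[0,0,0],[0,0,0]], grip=[30,30,30,30,30,30,30,30,30,30])

```text
time_s: 22.28
tcp_pos: [0.5892, -0.0775, 0.039]
ee_rot: [[-0.003, -1.0, 0.0], [-1.0, 0.003, -0.0], [0.0, -0.0, -1.0]]
wrist_force: [0.8, -0.1, 0.6]
gripper_width: 0.403
gripper_force: 30.0
```

Run:
```python
from h import *
np.set_printoptions(precision=4,suppress=True)
s=sense();p=s['tcp_pos'];print(p,s['gripper_width']*87,s['gripper_force'],s['wrist_force'])
c=capture('wrist')
for k in landmark_of('wrist','tray'): print('tray',k['score'],k['point'],atz(*ray(c,k['point'],s),0))
for k in silhouettes('wrist','foot_a'): print('foot',k['score'],k['point'],atz(*ray(c,k['point'],s),p[2]+.045))
for k in landmark_of('wrist','foot_a'): print('foot',k['score'],k['point'],atz(*ray(c,k['point'],s),0))
```

```text
[ 0.5892 -0.0775  0.039 ] 35.03021958551655 29.999831914901733 [ 0.7577 -0.068   0.6215]
tray 0.98 [263.8, 210.3] [ 0.6023 -0.0881  0.    ]
foot 0.66 [519.9, 4.3] [ 0.4966 -0.1944  0.084 ]
foot 0.84 [283.9, 254.7] [ 0.589  -0.0561  0.    ]
```

step_arm(linear=[[0,0,0],[0,0,0],[0,0,0],[0,0,-25],[0,0,-40],[38,35,0],[38,35,0],[38,35,0],[38,34,0],[0,0,0]], delta_rot=[[0,0,0],[0,0,0],[0,0,0],[0,0,0],[0,0,0],[0,0,0],[0,0,0],[0,0,0],[0,0,0],[0,0,0]], grip=[50,60,60,60,60,60,60,60,60,60])

```text
time_s: 23.72
tcp_pos: [0.447, -0.2308, 0.104]
ee_rot: [[-0.007, -1.0, -0.001], [-1.0, 0.007, 0.0], [-0.0, 0.001, -1.0]]
wrist_force: [0.8, 0.6, -0.5]
gripper_width: 0.692
gripper_force: 0.0
```

Run:
```python
from h import *
np.set_printoptions(precision=4,suppress=True)
s=sense();p=s['tcp_pos'];print(p,s['time_s'])
for n in('wrist','top','side'):
  c=capture(n);t=s if n=='wrist' else None
  for f in (landmark_of,silhouettes):
    for k in f(n,'foot_a'): print(n,f.__name__,k['score'],k['point'],atz(*ray(c,k['point'],t),0.01))
```

```text
[ 0.447  -0.2308  0.104 ] 23.725
wrist call 0.82 [279.2, 198.3] [ 0.4504 -0.2364  0.01  ]
wrist call 0.7 [277.9, 206.7] [ 0.4516 -0.2292  0.01  ]
top call 0.6 [151.6, 256.1] [0.4248 0.6378 0.01  ]
top call 0.59 [303.9, 236.7] [0.486  0.1024 0.01  ]
top call 0.46 [351.5, 209.6] [ 0.5803 -0.0703  0.01  ]
top call 0.62 [352.6, 207.8] [ 0.5868 -0.0746  0.01  ]
side call 0.59 [322.4, 317.7] [ 0.4322 -0.2396  0.01  ]
side call 0.46 [272.8, 229.7] [0.5015 0.1632 0.01  ]
side call 0.66 [322.7, 314.5] [ 0.4387 -0.231   0.01  ]
```

The first hard foot is in the tray, at about (0.585, -0.073). Now the third foot.

step_arm(linear=[[0.5,-3,45],[0,0,45],[0,0,24],[0,0,5],[0,0,0],[0,0,0],[0,0,0],[0,0,0],[0,0,0],[0,0,0]], delta_rot=[[0,0,0],[0,0,0],[0,0,0],[0,0,0],[0,0,0],[0,0,0],[0,0,0],[0,0,0],[0,0,0],[0,0,0]], grip=[60,60,60,60,60,45,36,32,31,31])

```text
time_s: 25.42
tcp_pos: [0.4524, -0.2297, -0.0147]
ee_rot: [[-0.003, -1.0, -0.0], [-1.0, 0.003, -0.0], [0.0, 0.0, -1.0]]
wrist_force: [-2.3, 0.1, 5.7]
gripper_width: 0.405
gripper_force: 30.0
```

Also hard: 35.2 mm at 30 N. Into the other corner of the tray.

step_arm(linear=[[0,0,-25],[0,0,-50],[0,0,-50],[-40,-20,0],[-40,-40,0],[-40,-40,0],[-15,-55,0],[0,-10,0],[0,0,35],[0,0,25]], delta_rot=[[0,0,0],[0,0,0],[0,0,0],[0,0,0],[0,0,0],[0,0,0],[0,0,0],[0,0,0],[0,0,0],[0,0,0]], grip=[30,30,30,30,30,30,30,30,30,30])

```text
time_s: 26.68
tcp_pos: [0.6165, -0.0954, 0.0479]
ee_rot: [[-0.004, -1.0, -0.002], [-1.0, 0.004, 0.0], [-0.0, 0.002, -1.0]]
wrist_force: [0.9, -0.4, -1.0]
gripper_width: 0.407
gripper_force: 30.0
```

step_arm(linear=[[0,0,8],[0,0,0]], delta_rot=[[0,0,0],[0,0,0]], grip=[30,30])

```text
time_s: 26.92
tcp_pos: [0.6175, -0.0955, 0.0417]
ee_rot: [[-0.003, -1.0, -0.001], [-1.0, 0.003, -0.0], [0.0, 0.001, -1.0]]
wrist_force: [0.6, -0.6, -0.5]
gripper_width: 0.407
gripper_force: 30.0
```

step_arm(linear=[[0,0,0],[0,0,0],[0,0,0],[0,0,-30],[0,0,-50],[0,45,-50],[0,45,-20],[0,0,0],[0,0,0]], delta_rot=[[0,0,0],[0,0,0],[0,0,0],[0,0,0],[0,0,0],[0,0,0],[0,0,0],[0,0,0],[0,0,0]], grip=[50,55,60,60,60,60,60,60,60])

```text
time_s: 28.05
tcp_pos: [0.5313, -0.0948, 0.1886]
ee_rot: [[-0.003, -1.0, 0.001], [-1.0, 0.003, 0.0], [-0.0, -0.001, -1.0]]
wrist_force: [0.5, 0.5, -0.2]
gripper_width: 0.69
gripper_force: 0.0
```

Run:
```python
from h import *
np.set_printoptions(precision=4,suppress=True)
s=sense();p=s['tcp_pos'];print(p,s['time_s'])
for n in('wrist','top','side'):
  c=capture(n);t=s if n=='wrist' else None
  for l,f in (('lm',landmark_of),('sil',silhouettes)):
    for k in f(n,'foot_a'): print(n,l,round(k['score'],2),k['point'],atz(*ray(c,k['point'],t),0.02))
  # soles of fitted feet: triangulation handled below
  print(n,'home sole',proj(c,[.481,.105,.078],t))
c=capture('side')
for k in silhouettes('side','riser')[:1]: print(k['point'])
```

```text
[ 0.5313 -0.0948  0.1886] 28.05
wrist lm 0.72 [207.5, 185.8] [ 0.6101 -0.096   0.02  ]
wrist lm 0.63 [231.1, 199.4] [ 0.5862 -0.0814  0.02  ]
wrist sil 0.88 [229.5, 203.3] [ 0.5881 -0.0772  0.02  ]
wrist sil 0.87 [195.6, 187.2] [ 0.6227 -0.0946  0.02  ]
wrist home sole [332.1763 384.9615]
top lm 0.66 [303.7, 235.2] [0.4899 0.1036 0.02  ]
top sil 0.43 [303.2, 237.1] [0.4833 0.1056 0.02  ]
top home sole [304.5247 235.5347]
side lm 0.62 [334.6, 264.7] [ 0.5695 -0.092   0.02  ]
side lm 0.61 [346.1, 264.5] [ 0.5994 -0.1064  0.02  ]
side lm 0.61 [274.4, 229.1] [0.5009 0.1505 0.02  ]
side sil 0.63 [348.1, 256.4] [ 0.6273 -0.0781  0.02  ]
side sil 0.34 [257.0, 188.5] [0.5714 0.4347 0.02  ]
side home sole [275.4863 222.2008]
[251.0, 227.5]
```

```bash
python3 -c "
from station import finish_job; print(finish_job())"
```

```text
the job is handed in; nothing more can be done
None
```

The soft foot (the middle spare) is on the bare leg and felt fully home, both hard feet are in the tray, and the job was handed in at about 28 s; no verdict came back.

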